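# Open the spring-lid collar box

## Task

Two spring-lid boxes of bag collars are screwed to the bench. Open the wider one: press down its release tab with the fingertips so that the lid springs up a little, then push the lid up and over until it is fully open, leaning back against its stop. Leave the narrower box shut and everything else where it stands, and finish clear of everything.

Things in the scene. Friction and masses are not known exactly. Their poses are not given: they have to be found in the camera images.
- wide_box: The box to open: white plastic, 130 deep (x), 150 wide (y), 80 high, fixed to the bench. The origin is the centre of its underside, x points from the front to the back (hinge) side, z up. Shut, its grey lid (131 x 150 x 8) lies on the walls, z = 80 to 88; hinge axis along y at x = 65, z = 84. In the middle of the front is a steel rocker tab, turning about an axis along y at x = -73.5, z = 62.
- wide_press (a point): Where to press the wide box's tab: on the upper face of its level paddle (42 wide in y, 5 thick, from the tab's axis forward to x = -120 in the box frame), at x = -106.5 on the middle line, z = 64.5 over the bench at rest; moves with the tab. The tab's upright arm ends in a hook over the lid's front edge (top of hook z = 93, x = -76 to -62).
- wide_edge (a point): Middle of the lower front edge of the wide box's lid, 131 from the hinge axis; it moves with the lid (z = 80 when closed, about 130 when sprung up, then free all along the front).
- wide_hinge (a point): Point on the middle of the hinge axis of the wide box's lid (z = 84); its axes turn with the lid; y is along the axis.
- wide_tab (a joint): Turn of the wide box's tab in rad: 0 at rest, 0.24 pressed to its stop (the press point is then 8 mm lower). It frees the lid at about 0.15 (5 mm down); pressing takes about 2.3 N at first and 6 N at the stop. It springs back when let go.
- wide_lid (a joint): Angle of the wide box's lid in rad: 0 shut, 1.92 at its open stop (20 degrees past upright). A spring pin lifts it to about 0.4 once the tab frees it; from there push it (1 to 3 N at the front edge). The hinge is slightly stiff: let go below about 1.2 it sinks back, past upright it stays.
- narrow_box: The other box, to be left shut: the same make and sizes (same tab, hook, hinge) but 90 wide (y). The origin is the centre of its underside, x points from the front to the back (hinge) side, z up.
- narrow_lid (a joint): Angle of the narrow box's lid in rad, 0 shut.
- bag0: Loose: a standing grow bag, a firm brown cylinder 110 across and 175 high with a black collar and paper plug to 222; origin under its centre.
- bag1: Loose: a second grow bag, the same.
- ring0: Loose: a black bag collar (ring 34 across, 24 high) standing on the narrow box's lid; origin under its centre.
- ring1: Loose: a black collar, the same size, on the bench.
- ring2: Loose: a black collar, the same size, on the bench.
- jar: Loose: a glass jar 70 across, 110 high; origin under its centre.
- basket: Loose: an open yellow basket 150 (x) by 190 (y) by 70 high; origin under its centre.
- scoop: Loose: a wooden spoon lying on the bench along its x axis.
There are look-alikes about, which are no part of the job. What is shaped like the wide_box but green is not meant.

How it is judged:
By the outcome, as a careful person would: the job done as asked, in the order asked, and still so for the second after the job is handed in, with the robot touching nothing.
It also fails if it takes over 43 s, if anything falls off the work surface, if the arm or the gripper's body presses on something with over 40 N, if the wrist force passes 120 N, or if a joint passes its speed limit or range.

## Robot

A 6-joint arm with a two-finger parallel gripper is mounted at the origin on the work surface. World frame = base frame: x ahead of the robot, y to its left, z up, the work surface at z = 0. Lengths are in mm, angles in rad, forces in N, time in s.
With the tool pointing down it reaches from about 325 to 900 mm from the base axis. Payload 3.5 kg.
Tool frame: the origin (TCP) lies between the finger pads; the fingertips stand env.tcp_to_tips ahead of it and the grasp point (between the pads) lies 3 mm ahead of it (env.tcp_to_tips is the distance from the TCP to the fingertips, in mm); z points along the fingers, y is the line along which they close (so a half turn about z gives the same grasp; the last joint's range is limited). The gripper opens to 85 mm and grips with 20 to 120 N. Pads are 22 mm wide; open, the fingers measure 114 mm over their backs; the gripper's body (76 mm by 85 mm) begins 54 mm behind the grasp point. The pads swing forward as they close: fully open they stand 13 mm farther back than shut.
Start: joints at [1.22, 0.276, -0.026, 1.268, 0, 1.467], TCP at [153.301, 605.905, 253.313] pointing down, gripper open.
Joint ranges: [-3.12, 3.12], [-0.85, 1.88], [-1.08, 1.24], [-1.95, 2.15], [-1.57, 1.53], [-3.14, 3.14]. Speed limits (rad/s): [2.57, 2.57, 3.14, 3.14, 3.14, 3.14].

## Interface

Orientations are given as [roll, pitch, yaw] about the fixed x, y, z axes, in that order (R = Rz(yaw) Ry(pitch) Rx(roll)).
In Python, from workcell import env gives the robot as it stands.
- The arm moves only by the tool play_rows, never from a script. Its argument "commands" is a list that holds one entry, the list of rows, each a list of 7 numbers: the shift along the tool's x, y, z in m, then the turn, a rotation vector about the tool's x, y, z in rad, then the closure, from 0 (fully open) to 1 (shut). In form: [[[tx, ty, tz, ax, ay, az, hand], ...]]. A call has 1 to 5 rows; each row shifts and turns the commanded pose from where the row before left it, along the tool's axes as they then stand; what a row does not reach is not made up. A row lasts 1/10 s, in which the tool goes at most 50 mm and 8.59 degrees, less where a joint would pass 70% of its speed; a pose out of reach is approached as far as the arm can. A call with a gripper value outside its range is refused whole. The fingers move at their own pace and stop on an object; "squeeze" is the grip in N (left out, the last holds). Time passes only in rows, so rows that do not move let the fingers close. It gives the time, the measured TCP pose, the force, the opening and the grip force at its end, in the units of the state.
- env.read_state(): the state, without advancing time (a new reading comes with each control period).
- env.read_camera(name): name is "scene" or "top" or "wrist"; returns (picture, depth): 480x640x3 uint8, red, green, blue; 480x640 float32, mm along the optical axis (not along the pixel's ray), 0 where there is no reading.
- env.calibration(name): a dict with "K" (3x3 intrinsics, pixels), "world_from_camera" (4x4, takes a point from camera to world coordinates); the wrist camera has in their place "mount" (4x4, takes a point from camera to tool coordinates, whose origin is the TCP and whose axes are the flange's). Camera axes: x right, y down, z forward; pixel columns grow to the right and rows downward; lengths in mm; the calibration is good to about 2 mm. A picture is of the moment at which its call begins: read the wrist's pose just before it. calibration takes no time and is no camera call.
- env.close_job(): hands the job in; it is judged then, once.
Trained networks look in the newest picture that a camera, given by its name, has taken for a name from the list of things; names that differ only in an ending like _2 or _b are one class to them, and where a whole thing is asked for, a point or a joint stands for the part that bears it (a point fixed in the world has none). Each returns a list of dicts, best first, with "conf" (0 to 1); they miss things now and then, are a little off and sometimes report something else, mostly with a low value. They report only what shows in the picture. A call takes as long as a camera call. They do not tell look-alikes from the thing itself.
- env.trace(name, camera): "region" (480x640 bool, what is visible of it) and "at" ([column, row] in pixels, amid what is visible of it).
The state is a dict: "t": time; "joint_pos": joint angles; "joint_vel": joint speeds; "joint_torque": joint torques, N m; "eef_pos": TCP position; "eef_rot": TCP orientation; "wrist_force": force on the tool from outside, world axes, zero at the start; "ft_torque": the same for the moment, N m; "width": finger opening in mm; "finger_force": force on a finger pad.
Only numpy, scipy, OpenCV 4.12 (cv2) and the standard library are available. Lean on these libraries where they do the work, as an engineer would, in place of code of your own. Each camera call takes 0.05 s, during which the arm holds its last target. There are 200 camera calls.

## Working session

There is one attempt and no reset: what is moved stays moved. The work goes in short steps, Python scripts to look and compute and a tool call to move; the robot and the scene stay as the last step left them, time stands still between calls to the robot, and variables do not carry over. Pictures are saved under pics/ and viewed, at most 10 in all, crops included, and the job is handed in when it is done.

Besides the shell and the picture viewer there is one more tool, called after ">>>" as name(argument=value, ...), one argument or row to a line, values as JSON. play_rows: Moves the arm, as the interface text tells. Its arguments: {"type":"object","properties":{"commands":{"type":"array","items":{"type":"array","items":{"type":"array","items":{"type":"number"}}}},"squeeze":{"type":"number"}},"required":["commands"]}

```bash
mkdir -p pics; cat > h.py <<'E'
import numpy as np, cv2
from workcell import env
from scipy.spatial.transform import Rotation as R
def cam(n):
    s=env.read_state(); p,d=env.read_camera(n); c=env.calibration(n); K=np.array(c["K"])
    if "world_from_camera" in c: T=np.array(c["world_from_camera"])
    else:
        W=np.eye(4); W[:3,:3]=R.from_euler('xyz',s["eef_rot"]).as_matrix(); W[:3,3]=s["eef_pos"]; T=W@np.array(c["mount"])
    v,u=np.mgrid[:480,:640]
    P=np.stack([(u-K[0,2])/K[0,0]*d,(v-K[1,2])/K[1,1]*d,d],-1)@T[:3,:3].T+T[:3,3]
    P[d==0]=np.nan
    return p,P
def save(n,p): cv2.imwrite("pics/"+n,p[:,:,::-1])
E
python3 - <<'E'
from h import *
print(env.tcp_to_tips, env.read_state()["eef_rot"],env.read_state()["t"])
p,P=cam("top"); save("top.png",p); np.save("topP.npy",P); np.save("topp.npy",p)
for n in ["wide_box","wide_lid","wide_tab","narrow_box","narrow_lid"]:
    for r in env.trace(n,"top"):
        m=r["region"]; q=P[m]; q=q[~np.isnan(q[:,0])]
        print(n,r["conf"],r["at"],m.sum(),np.median(q,0).round(),np.percentile(q,2,0).round(),np.percentile(q,98,0).round(), p[m].mean(0).round())
p,P=cam("scene"); save("scene.png",p)
E
```

```text
22.0 [-3.13936291e+00 -2.28673448e-04  2.89381627e+00] 0.0
wide_box 0.9 [176.3, 360.4] 5799 [261. 333.  89.] [156. 264.  11.] [334. 415.  95.] [ 61. 133.  76.]
wide_box 0.57 [252.0, 217.6] 4468 [576. 174.  90.] [510. 102.  83.] [645. 247.  95.] [106. 109. 113.]
wide_box 0.56 [256.4, 214.0] 5211 [567. 174.  90.] [465.  98.  20.] [642. 246.  95.] [108. 111. 115.]
wide_lid 0.66 [173.4, 359.5] 4672 [268. 343.  90.] [203. 270.  85.] [334. 416.  95.] [ 54. 137.  71.]
wide_lid 0.62 [255.2, 214.4] 4465 [576. 174.  90.] [511. 102.  84.] [645. 248.  95.] [106. 109. 113.]
wide_lid 0.27 [526.8, 255.6] 1215 [ 487. -408.  108.] [ 457. -448.   16.] [ 518. -388.  114.] [122. 129. 128.]
wide_tab 0.89 [179.4, 401.5] 598 [170. 331.  66.] [137. 311.   2.] [203. 353.  96.] [127. 135. 133.]
wide_tab 0.84 [249.4, 255.5] 591 [483. 183.  66.] [452. 163.   2.] [511. 205.  96.] [126. 132. 132.]
narrow_box 0.69 [418.0, 230.2] 3576 [ 536. -175.   89.] [ 433. -231.    1.] [ 618. -131.   95.] [106. 110. 112.]
narrow_box 0.37 [333.6, 293.3] 113 [390.  -4.  23.] [372. -22.  -2.] [402.   9.  29.] [66. 66. 65.]
narrow_lid 0.75 [423.4, 224.4] 2387 [ 549. -185.   90.] [ 489. -228.   85.] [ 617. -138.   95.] [103. 106. 110.]
narrow_lid 0.59 [249.7, 258.3] 547 [483. 184.  66.] [454. 163.  61.] [511. 205.  96.] [127. 134. 134.]
```

View pics/top.png

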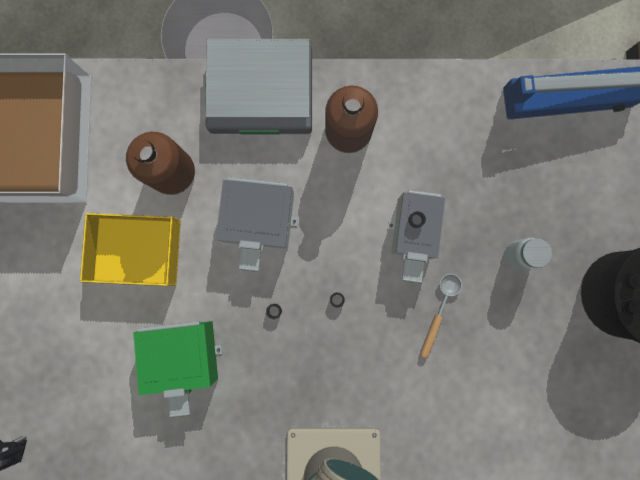

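View pics/scene.png

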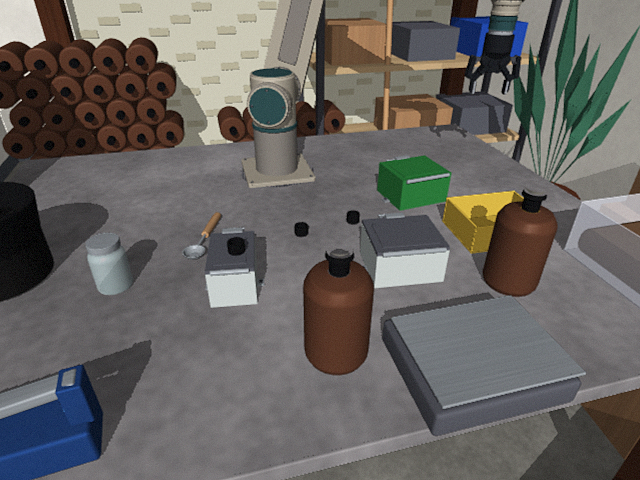

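The wide grey-lidded box is at top (255,214). What could be mistaken for it: the green twin (175,360), the narrow box (420,225) carrying ring0, and the big grey case (259,85). I choose (255,214) because it is white with a grey lid and about 150 wide.

```bash
cat > fit.py <<'E'
from h import *
P=np.load("topP.npy"); p=np.load("topp.npy")
m=np.zeros((480,640),bool); m[172:252,212:293]=1
q=P[m&(P[...,2]>82)&(P[...,2]<92)]
(c,s,a)=cv2.minAreaRect(q[:,:2].astype(np.float32)); print("lid",c,s,a,np.median(q[:,2]))
m=np.zeros((480,640),bool); m[236:275,235:265]=1
q=P[m&(P[...,2]>60)&(P[...,2]<70)]
(c2,s2,a2)=cv2.minAreaRect(q[:,:2].astype(np.float32)); print("tab",c2,s2,a2,np.median(q[:,2]))
d=np.array(c)-c2; print("yaw from centres",np.arctan2(d[1],d[0]))
cv2.imwrite("pics/crop.png",cv2.resize(p[160:290,190:320,::-1],None,fx=4,fy=4))
E
python3 fit.py
```

```text
lid (572.5558471679688, 174.783203125) (150.60079956054688, 148.28182983398438) 84.0350341796875 89.41372392663902
tab (478.6033020019531, 181.19203186035156) (50.75981903076172, 56.67436218261719) 89.08919525146484 65.47682712253186
yaw from centres -0.06810795946081587
```

View pics/crop.png

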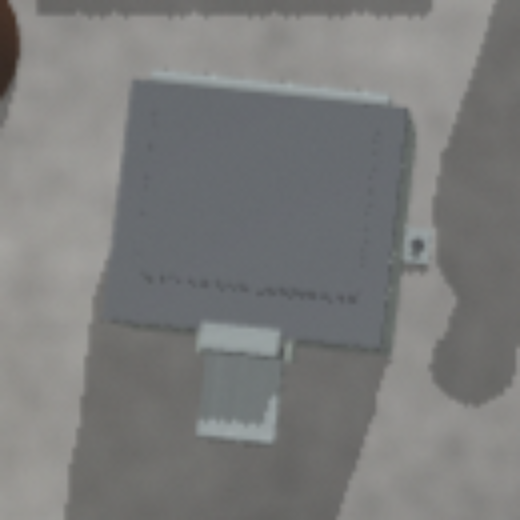

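The crop shows the grey-lidded wide box with its hook at full-image (250,245) and paddle at (249,257); yaw is about -0.104 and the lid is 150 wide. Choice confirmed. Moving to a hover in front of it.

>>> play_rows(
  commands=[
    [[-0.034,-0.034,0.004,0,0,-0.014,1],[-0.034,-0.034,0.004,0,0,-0.014,1],[-0.034,-0.034,0.004,0,0,-0.014,1],[-0.034,-0.034,0.004,0,0,-0.014,1],[-0.034,-0.034,0.004,0,0,-0.014,1]],
  ],
)

```text
t: 0.85
eef_pos: [282.7, 401.4, 233.3]
eef_rot: [3.141, 0.001, 2.965]
wrist_force: [1.1, 0.4, -0.4]
width: 12.4
finger_force: 0.0
```

>>> play_rows(
  commands=[
    [[-0.034,-0.034,0.004,0,0,-0.014,1],[-0.034,-0.034,0.004,0,0,-0.014,1],[-0.034,-0.034,0.004,0,0,-0.014,1],[-0.034,-0.034,0.004,0,0,-0.014,1],[-0.034,-0.034,0.004,0,0,-0.014,1]],
  ],
)

```text
t: 1.35
eef_pos: [425.7, 207.8, 213.5]
eef_rot: [3.141, 0.001, 3.034]
wrist_force: [1.0, 1.1, 0.6]
width: 0.3
finger_force: 0.0
```

>>> play_rows(
  commands=[
    [[0,0,0,0,-0.14,0,1],[0,0,0,0,-0.14,0,1],[0,0,0,0,-0.14,0,1],[0,0,0,0,-0.14,0,1],[0,0,0,0,-0.14,0,1]],
  ],
)

```text
t: 1.85
eef_pos: [425.0, 209.4, 214.7]
eef_rot: [3.139, 0.707, 3.031]
wrist_force: [1.3, 0.3, 0.7]
width: -0.3
finger_force: 0.0
```

```bash
cat > look.py <<'E'
import sys
from h import *
p,P=cam("wrist"); save(sys.argv[1],p)
s=env.read_state(); print(s["t"],np.round(s["eef_pos"],1),np.round(s["eef_rot"],3),np.round(s["wrist_force"],1),np.round(s["joint_pos"],2))
for n in ["wide_tab","wide_lid"]:
    for r in env.trace(n,"wrist"):
        q=P[r["region"]]; q=q[~np.isnan(q[:,0])]
        print(n,r["conf"],r["at"],np.percentile(q,[2,50,98],axis=0).round().tolist())
        if n=="wide_tab":
            f=q[(q[:,2]>58)&(q[:,2]<71)]; print(len(f), cv2.minAreaRect(f[:,:2].astype(np.float32)) if len(f)>5 else 0, np.median(f[:,2]))
E
python3 look.py w1.png
```

```text
1.9 [418.4 206.7 207.3] [-3.135  0.7    3.04 ] [-4.9 -3.  -3.8] [ 0.55 -0.27 -0.86  0.39 -0.41  0.53]
wide_tab 0.95 [285.6, 154.6] [[452.0, 161.0, 64.0], [492.0, 182.0, 66.0], [511.0, 203.0, 94.0]]
4424 ((476.44024658203125, 182.67181396484375), (42.42449951171875, 50.13020324707031), 83.77479553222656) 65.29123411651159
wide_lid 0.93 [293.2, 237.2] [[504.0, 102.0, 83.0], [554.0, 174.0, 90.0], [641.0, 248.0, 92.0]]
```

View pics/w1.png

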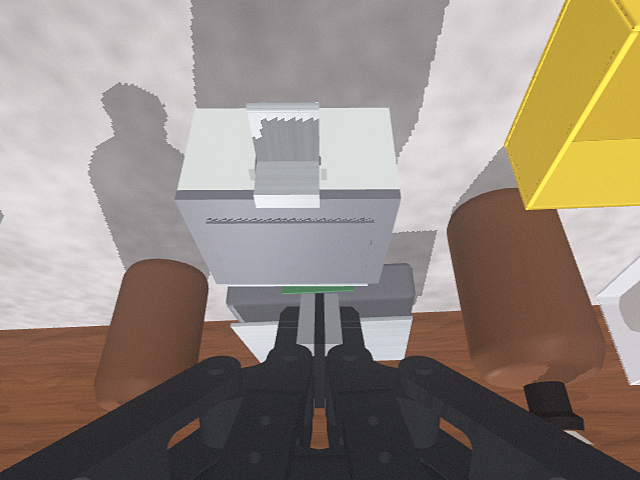

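The wrist view confirms it: paddle around (285,150), hook at (287,200), yellow basket to the right and bags on both sides, nothing in front of the tab. Press point is about (466,184,64.5). Approaching above it.

>>> play_rows(
  commands=[
    [[0.011,-0.006,0.035,0,0,0,1],[0.011,-0.006,0.035,0,0,0,1],[0.01,-0.005,0.035,0,0,0,1],[0,0,0,0,0,0,1],[0,0,0,0,0,0,1]],
  ],
)

```text
t: 2.5
eef_pos: [468.1, 188.3, 113.0]
eef_rot: [3.141, 0.699, 3.032]
wrist_force: [0.6, 0.5, 1.0]
width: -0.0
finger_force: 0.0
```

>>> play_rows(
  commands=[
    [[0.009,-0.002,0.005,0,0,0,1],[0.009,-0.002,0.005,0,0,0,1],[0,0,0,0,0,0,1]],
  ],
)

```text
t: 2.8
eef_pos: [459.0, 185.5, 94.6]
eef_rot: [3.14, 0.701, 3.033]
wrist_force: [-0.6, -0.4, -0.2]
width: -0.1
finger_force: 0.0
```

>>> play_rows(
  commands=[
    [[0.0026,0,0.003,0,0,0,1],[0.0026,0,0.003,0,0,0,1],[0,0,0,0,0,0,1]],
  ],
)

```text
t: 3.1
eef_pos: [459.3, 185.6, 86.3]
eef_rot: [3.139, 0.702, 3.033]
wrist_force: [-0.2, 0.7, 1.4]
width: 0.1
finger_force: 0.6
```

>>> play_rows(
  commands=[
    [[0.0013,0,0.0015,0,0,0,1],[0.0013,0,0.0015,0,0,0,1],[0,0,0,0,0,0,1]],
  ],
)

```text
t: 3.4
eef_pos: [459.3, 185.5, 82.2]
eef_rot: [3.139, 0.702, 3.033]
wrist_force: [1.5, 2.3, 2.9]
width: -0.0
finger_force: 1.6
```

>>> play_rows(
  commands=[
    [[0.0007,0,0.0008,0,0,0,1],[0.0007,0,0.0008,0,0,0,1],[0,0,0,0,0,0,1]],
  ],
)

```text
t: 3.7
eef_pos: [459.2, 185.4, 80.1]
eef_rot: [3.14, 0.702, 3.033]
wrist_force: [1.6, 2.0, 4.7]
width: -0.0
finger_force: 2.2
```

>>> play_rows(
  commands=[
    [[0.0006,0,0.0007,0,0,0,1],[0.0006,0,0.0007,0,0,0,1],[0,0,0,0,0,0,1],[0,0,0,0,0,0,1]],
  ],
)

```text
t: 4.1
eef_pos: [459.4, 185.3, 78.4]
eef_rot: [3.14, 0.703, 3.032]
wrist_force: [3.2, 1.4, 5.7]
width: -0.0
finger_force: 2.5
```

```bash
cat > lid.py <<'E'
import sys
from h import *
n=sys.argv[1]
p,P=cam(n); save(sys.argv[2],p)
s=env.read_state(); print(s["t"],np.round(s["eef_pos"],1),np.round(s["wrist_force"],1),np.round(s["joint_pos"],2))
o=np.array([571.5,173.]); ux=np.array([.9946,-.104]); uy=np.array([.104,.9946])
for r in env.trace("wide_lid",n):
    q=P[r["region"]]; q=q[~np.isnan(q[:,0])]
    b=np.c_[(q[:,:2]-o)@ux,(q[:,:2]-o)@uy,q[:,2]]
    print(r["conf"],r["at"],np.percentile(b,[2,25,50,75,98],axis=0).round().tolist())
    k=(abs(b[:,1])<75)&(b[:,2]>75)&(abs(b[:,0])<130)
    if k.sum()>50:
        d=b[k]-np.array([65,0,84]); print("angle",np.median(np.arctan2(d[:,2],-d[:,0])),k.sum())
E
python3 lid.py top t2.png
```

```text
4.15 [459.4 185.3  78.4] [2.3 1.8 6.2] [ 0.43  0.03 -0.99 -0.08 -0.34  0.43]
0.96 [251.4, 209.9] [[-52.0, -71.0, 88.0], [-24.0, -37.0, 103.0], [6.0, 1.0, 117.0], [39.0, 38.0, 130.0], [70.0, 74.0, 140.0]]
angle 0.5157964851393129 4016
0.87 [165.4, 357.6] [[-393.0, 83.0, 84.0], [-356.0, 120.0, 88.0], [-318.0, 151.0, 90.0], [-282.0, 182.0, 92.0], [-249.0, 218.0, 95.0]]
```

The lid has sprung to about 0.42 rad. Now back off, shift 45 mm sideways clear of the hook, then put the fingertips under the lid edge.

>>> play_rows(
  commands=[
    [[0,0,-0.02,0,0,0,1],[0,0,-0.025,0,0,0,1],[0,-0.02,0,0,0,0,1],[0,-0.025,0,0,0,0,1],[0,0,0,0,0,0,1]],
  ],
)

```text
t: 4.7
eef_pos: [420.0, 140.0, 108.3]
eef_rot: [-3.136, 0.693, 3.034]
wrist_force: [-0.6, 0.2, -0.2]
width: 0.4
finger_force: 0.0
```

```bash
python3 lid.py top t3.png
```

```text
4.75 [421.1 141.  109. ] [-0.1  1.   0.4] [ 0.35 -0.16 -1.06  0.04 -0.29  0.36]
0.96 [251.9, 209.5] [[-52.0, -70.0, 87.0], [-25.0, -36.0, 103.0], [7.0, 1.0, 117.0], [39.0, 38.0, 130.0], [71.0, 73.0, 140.0]]
angle 0.5177120278271556 4054
0.59 [173.4, 356.5] [[-390.0, 62.0, 85.0], [-353.0, 100.0, 88.0], [-320.0, 138.0, 90.0], [-286.0, 174.0, 91.0], [-250.0, 212.0, 95.0]]
0.46 [414.9, 230.4] [[-101.0, -399.0, 4.0], [-39.0, -373.0, 84.0], [1.0, -352.0, 89.0], [45.0, -329.0, 91.0], [83.0, -310.0, 95.0]]
```

>>> play_rows(
  commands=[
    [[-0.022,0,0.013,0,0,0,1],[-0.022,0,0.013,0,0,0,1],[-0.021,0,0.013,0,0,0,1],[0,0,0,0,0,0,1]],
  ],
)

```text
t: 5.2
eef_pos: [502.6, 135.8, 125.4]
eef_rot: [3.14, 0.703, 3.032]
wrist_force: [-0.2, 0.3, 0.2]
width: -0.3
finger_force: 0.0
```

>>> play_rows(
  commands=[
    [[-0.01,0,-0.004,0,0,0,1],[-0.01,0,-0.004,0,0,0,1],[-0.01,0,-0.004,0,0,0,1],[0,0,0,0,0,0,1]],
  ],
)

```text
t: 5.6
eef_pos: [515.5, 134.0, 154.9]
eef_rot: [3.14, 0.704, 3.033]
wrist_force: [-1.1, 0.0, 0.7]
width: -0.1
finger_force: 0.2
```

```bash
python3 lid.py top t4.png
```

```text
5.65 [514.9 133.9 154.2] [0.  0.4 0.4] [ 0.25 -0.1  -0.88  0.11 -0.22  0.28]
0.68 [249.1, 206.3] [[-38.0, -71.0, 86.0], [-15.0, -36.0, 110.0], [13.0, 1.0, 131.0], [43.0, 39.0, 150.0], [72.0, 74.0, 165.0]]
angle 0.7379592899900702 3565
0.68 [171.9, 357.5] [[-390.0, 64.0, 85.0], [-352.0, 101.0, 88.0], [-319.0, 139.0, 90.0], [-286.0, 175.0, 92.0], [-250.0, 213.0, 95.0]]
0.45 [526.7, 254.2] [[-54.0, -669.0, -0.0], [-38.0, -605.0, 63.0], [-23.0, -587.0, 106.0], [-8.0, -574.0, 110.0], [11.0, -567.0, 114.0]]
```

>>> play_rows(
  commands=[
    [[-0.01,0,-0.001,0,0,0,1],[-0.01,0,-0.001,0,0,0,1],[-0.01,0,-0.001,0,0,0,1],[0,0,0,0,0,0,1]],
  ],
)

```text
t: 6.1
eef_pos: [537.6, 131.4, 176.7]
eef_rot: [3.14, 0.705, 3.032]
wrist_force: [0.4, -0.2, 0.7]
width: -0.1
finger_force: 0.1
```

>>> play_rows(
  commands=[
    [[-0.012,0,0.001,0,0,0,1],[-0.012,0,0.002,0,0,0,1],[-0.012,0,0.002,0,0,0,1],[0,0,0,0,0,0,1]],
  ],
)

```text
t: 6.5
eef_pos: [568.5, 128.0, 195.9]
eef_rot: [3.14, 0.705, 3.032]
wrist_force: [0.1, 0.2, 0.8]
width: 0.0
finger_force: 0.0
```

```bash
python3 lid.py top t5.png
```

```text
6.55 [567.3 127.9 194.9] [-0.1  0.1  0.7] [ 0.2  -0.07 -0.75  0.21 -0.2   0.24]
0.76 [170.7, 358.6] [[-391.0, 66.0, 84.0], [-353.0, 103.0, 88.0], [-319.0, 140.0, 90.0], [-286.0, 175.0, 92.0], [-250.0, 213.0, 95.0]]
0.74 [251.9, 190.6] [[18.0, -71.0, 87.0], [26.0, -36.0, 134.0], [39.0, -1.0, 173.0], [54.0, 37.0, 201.0], [71.0, 73.0, 210.0]]
angle 1.2864562075457777 1304
```

>>> play_rows(
  commands=[
    [[-0.009,0,0.005,0,0,0,1],[-0.009,0,0.005,0,0,0,1],[-0.009,0,0.004,0,0,0,1],[0,0,0,0,0,0,1]],
  ],
)

```text
t: 7.0
eef_pos: [597.1, 124.7, 201.3]
eef_rot: [3.141, 0.703, 3.033]
wrist_force: [0.4, 0.4, 0.7]
width: -0.2
finger_force: 0.0
```

>>> play_rows(
  commands=[
    [[-0.007,0,0.007,0,0,0,1],[-0.007,0,0.007,0,0,0,1],[-0.007,0,0.007,0,0,0,1],[-0.006,0,0.006,0,0,0,1],[0,0,0,0,0,0,1]],
  ],
)

```text
t: 7.5
eef_pos: [634.1, 120.4, 196.8]
eef_rot: [3.141, 0.701, 3.033]
wrist_force: [-0.0, 0.3, -0.8]
width: -0.2
finger_force: 0.0
```

```bash
python3 lid.py top t6.png
```

```text
7.55 [633.3 120.5 196.6] [-0.5  0.1 -0.3] [ 0.16  0.04 -0.64  0.21 -0.17  0.21]
0.81 [244.9, 166.8] [[66.0, -71.0, 92.0], [80.0, -19.0, 150.0], [88.0, 20.0, 181.0], [94.0, 49.0, 205.0], [102.0, 74.0, 214.0]]
angle 1.7987214794341895 1615
0.56 [172.6, 358.8] [[-389.0, 64.0, 85.0], [-352.0, 101.0, 88.0], [-319.0, 138.0, 90.0], [-286.0, 174.0, 91.0], [-250.0, 212.0, 95.0]]
```

>>> play_rows(
  commands=[
    [[-0.003,0,0.003,0,0,0,1],[-0.003,0,0.003,0,0,0,1],[0,0,0,0,0,0,1],[0,0,0,0,0,0,1]],
  ],
)

```text
t: 8.0
eef_pos: [641.2, 119.8, 196.1]
eef_rot: [3.141, 0.7, 3.034]
wrist_force: [-1.0, 0.2, -0.6]
width: -0.0
finger_force: 0.0
```

>>> play_rows(
  commands=[
    [[-0.002,0,0.002,0,0,0,1],[-0.002,0,0.002,0,0,0,1],[0,0,0,0,0,0,1],[0,0,0,0,0,0,1]],
  ],
)

```text
t: 8.4
eef_pos: [646.5, 119.2, 195.4]
eef_rot: [-3.142, 0.7, 3.034]
wrist_force: [-1.5, -0.3, 0.9]
width: 0.2
finger_force: 0.8
```

>>> play_rows(
  commands=[
    [[-0.002,0,0.002,0,0,0,1],[-0.002,0,0.001,0,0,0,1],[0,0,0,0,0,0,1],[0,0,0,0,0,0,1]],
  ],
)

```text
t: 8.8
eef_pos: [647.6, 119.1, 194.9]
eef_rot: [-3.14, 0.694, 3.037]
wrist_force: [-29.0, 0.9, 19.1]
width: 0.2
finger_force: 16.6
```

```bash
python3 lid.py top t7.png
```

```text
8.85 [647.6 119.1 194.9] [-27.8   0.6  19. ] [ 0.15  0.07 -0.61  0.22 -0.16  0.2 ]
0.84 [170.1, 358.7] [[-392.0, 64.0, 84.0], [-353.0, 101.0, 88.0], [-319.0, 139.0, 90.0], [-286.0, 175.0, 91.0], [-250.0, 214.0, 95.0]]
0.77 [243.3, 160.5] [[66.0, -71.0, 93.0], [90.0, -17.0, 155.0], [99.0, 24.0, 180.0], [106.0, 52.0, 199.0], [114.0, 74.0, 210.0]]
angle 1.907413702768019 1674
```

The lid is at its stop. Backing off.

>>> play_rows(
  commands=[
    [[0.004,0,-0.004,0,0,0,1],[0.015,0,-0.02,0,0,0,1],[0.015,0,-0.03,0,0,0,1],[0,0,-0.04,0,0,0,1],[0,0,-0.04,0,0,0,1]],
  ],
)

```text
t: 9.4
eef_pos: [538.4, 130.5, 276.0]
eef_rot: [-3.141, 0.698, 3.034]
wrist_force: [1.6, 1.0, 0.5]
width: 0.0
finger_force: 0.0
```

>>> play_rows(
  commands=[
    [[0,0,-0.03,0,0,0,1],[0,0,-0.03,0,0,0,1],[0,0,0,0,0,0,1],[0,0,0,0,0,0,1],[0,0,0,0,0,0,1]],
  ],
)

```text
t: 9.9
eef_pos: [501.4, 134.6, 320.7]
eef_rot: [-3.141, 0.698, 3.034]
wrist_force: [0.2, -1.0, -0.4]
width: -0.2
finger_force: 0.0
```

```bash
python3 lid.py top t8.png
```

```text
9.95 [501.3 134.5 320.2] [ 0.2 -0.1  0.8] [ 0.26 -0.32 -0.65  0.58 -0.23  0.28]
0.71 [160.7, 357.4] [[-393.0, 100.0, 84.0], [-357.0, 134.0, 88.0], [-321.0, 160.0, 90.0], [-286.0, 186.0, 92.0], [-249.0, 215.0, 95.0]]
0.57 [256.0, 166.4] [[64.0, -71.0, 85.0], [77.0, -36.0, 120.0], [90.0, 1.0, 157.0], [102.0, 39.0, 190.0], [116.0, 74.0, 209.0]]
angle 1.9005175766307087 2736
```

View pics/t8.png

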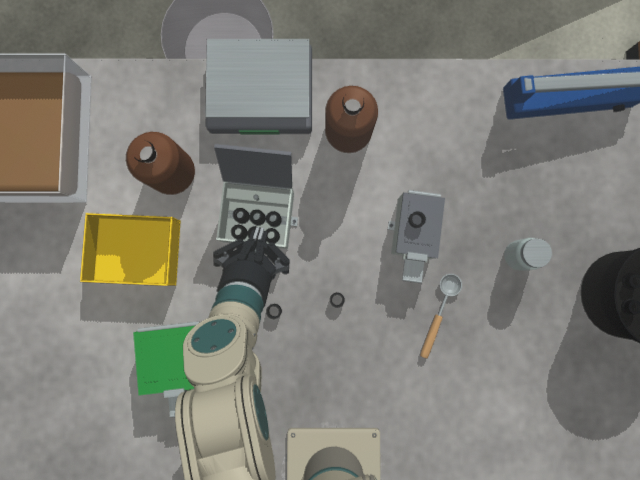

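The wide box's lid is open at (255,167) and leaning back. The narrow box at (420,225) is shut with its ring still on it, and everything else stands where it was. The gripper is clear, hovering above.

```bash
python3 -c "
from workcell import env
print(env.close_job())"
```

```text
the job is handed in; nothing more can be done
None
```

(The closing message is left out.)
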